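# String the varnished toroid cores onto the carrier rod

## Task

Take the carrier rod out of its holder by the bare shaft, lay it in the V forks of the aluminium cradle with its handle to the left (+y), and let go, then take it again by the blue handle. Run it from the left (+y) end through all three toroid cores in the yellow rack, so that it drives the orange masking plug out of the last core into the catch tray, until its tip rests lightly but surely against the brass stop screw; lift the three cores off together, well clear of the rack, and lay the loaded rod back in the same place in the cradle with the cores hanging between the forks. Do not drop a core, leave the plug in the tray and do not disturb the other things on the bench.

Things in the scene. Friction and masses are not known exactly. Their poses are not given: they have to be found in the camera images.
- holder: Fixed grey trough, y -58 to +83 mm, walls 68 mm high, 31 mm wide outside, 21 mm inside: no room for fingers beside the handle. Open above and at -y. Origin on the worktop below the stored rod's origin (within 3 mm); y axis along the rod, tip to -y. The rod lies level, axis 50 mm high; 45 mm straight up frees it. Foot 70x150x8 mm.
- rack: Fixed yellow rack, 66 mm wide. Origin on the worktop under the middle core; y = axis of the cores. V trough with cores on edge, centres 50 mm high at y = +24, 0, -24 mm, 0.7 mm play between comb cheeks (56 mm high, 11 mm and more either side of the axis, y -35 to +35). Catch tray y -36 to -94 mm, floor 9, walls 34 mm high. The rod enters at the +y end; cores lift straight up.
- cradle: Fixed aluminium cradle: two V forks 6 mm thick at y = +54 and -54 mm, open upward (32 mm wide at the top, 88 mm high), base 60x138x8 mm. Origin on the worktop at its middle. A rod in it lies along y, axis 75 mm high. Right place: handle centre at y = +102 mm, tip at -78 mm, the +y fork between handle and collar; up to 10 mm off along y is good.
- rod: Loose steel rod with blue handle, 212 mm long, 80 g, balances at about y = -45 mm. Origin on the axis, 6 mm ahead of the handle; y along the rod, tip to -y. Shaft 8 mm diameter from y = +6 to -128 mm, nose tapering to y = -142. Collar 17 mm diameter, y -25 to -31: cores cannot pass it. Handle y +6 to +70, 14 mm wide (x), 18 high (z).
- depth_stop: Fixed bracket with a brass stop screw over the far end of the rack's tray, in line with the cores (axis 50 mm high). Origin on the worktop below the middle of the screw's face, an 18 mm disc that looks to +y, towards the rack. It is rigid: 1.5 N or more for 0.1 s counts as touched, over 20 N is too hard. Threading on the axis takes under 4 N.
- rod_handle (a point): Centre of the rod's blue handle, on the axis 38 mm behind the rod's origin; axes as the rod's (tip to -y).
- rod_shaft (a point): Point on the axis of the rod's bare shaft, 85 mm ahead of the rod's origin, outside the holder when the rod is stored: the place to take it there.
- rod_tip (a point): End of the rod's nose, 142 mm ahead of the rod's origin (3 mm in diameter there).
- plug_center (a point): Centre of the orange masking plug: shank 9.4 mm in diameter and 14 mm long, head 14 mm in diameter and 4 mm thick on the tray side. It sits loosely in the bore of the core next to the rack's tray and slides out towards the tray at a light push (under 2 N).
- core_copper_center (a point): Centre of the loose toroid core wound with copper wire: black ring 44 mm outside, 14 mm thick, bore 11 mm (only 3 mm wider than the rod, and cores can lean a little: feel the rod in), about 40 g, axis = its y axis. Any of the three cores can be in any of the rack's three slots. Hung on the rod, its centre is 1.5 mm below the rod's axis.
- core_green_center (a point): Centre of the loose toroid core wound with green-enamelled wire: black ring 44 mm outside, 14 mm thick, bore 11 mm (only 3 mm wider than the rod, and cores can lean a little: feel the rod in), about 40 g, axis = its y axis. Any of the three cores can be in any of the rack's three slots. Hung on the rod, its centre is 1.5 mm below the rod's axis.
- core_red_center (a point): Centre of the loose toroid core wound with red-enamelled wire: black ring 44 mm outside, 14 mm thick, bore 11 mm (only 3 mm wider than the rod, and cores can lean a little: feel the rod in), about 40 g, axis = its y axis. Any of the three cores can be in any of the rack's three slots. Hung on the rod, its centre is 1.5 mm below the rod's axis.
- supply_board: Bystander: tan power-supply board, 54x64x20 mm, loose. Origin at the centre of its underside.
- green_module: Bystander: green circuit module, 48x80x13 mm, loose. Origin at the centre of its underside.
- choke_transformer: Bystander: small brown and yellow transformer, 30x34x32 mm, loose. Origin at the centre of its underside.
- terminal_strip: Bystander: red and white terminal strip, 16x56x14 mm, loose. Origin at the centre of its underside.
- solder_spool: Bystander: spool of white-coated solder wire, 58x73x46 mm, standing on its flange, loose. Origin at the centre of its underside.

How it is judged:
On the way, in this order (a step that is already met when the one before it is completed fails the run):
1. the rod, taken from its holder, lies in the cradle's forks, handle at the +y end, let go (x of rod_handle in the frame of cradle between -0.012 and 0.012 m and y of rod_handle in the frame of cradle between 0.092 and 0.112 m and z of rod_handle in the frame of cradle between 0.07 and 0.08 m and x of rod_tip in the frame of cradle between -0.012 and 0.012 m and z of rod_tip in the frame of cradle between 0.07 and 0.08 m and linear speed of rod below 0.02 m/s and contact force between the fingers and rod below 0.1 N), for 0.2 s.
2. the rod is through all three cores and its tip presses on the brass stop with over 1.5 N (x of core_copper_center in the frame of rod_handle between -0.005 and 0.005 m and z of core_copper_center in the frame of rod_handle between -0.005 and 0.005 m and y of core_copper_center in the frame of rod_handle between -0.156 and -0.056 m and x of core_green_center in the frame of rod_handle between -0.005 and 0.005 m and z of core_green_center in the frame of rod_handle between -0.005 and 0.005 m and y of core_green_center in the frame of rod_handle between -0.156 and -0.056 m and x of core_red_center in the frame of rod_handle between -0.005 and 0.005 m and z of core_red_center in the frame of rod_handle between -0.005 and 0.005 m and y of core_red_center in the frame of rod_handle between -0.156 and -0.056 m and contact force between rod and depth_stop above 1.5 N), for 0.1 s.
3. the rod, held by its handle, carries all three cores at once, their centres at least 85 mm above the worktop (x of core_copper_center in the frame of rod_handle between -0.005 and 0.005 m and z of core_copper_center in the frame of rod_handle between -0.005 and 0.005 m and y of core_copper_center in the frame of rod_handle between -0.156 and -0.056 m and x of core_green_center in the frame of rod_handle between -0.005 and 0.005 m and z of core_green_center in the frame of rod_handle between -0.005 and 0.005 m and y of core_green_center in the frame of rod_handle between -0.156 and -0.056 m and x of core_red_center in the frame of rod_handle between -0.005 and 0.005 m and z of core_red_center in the frame of rod_handle between -0.005 and 0.005 m and y of core_red_center in the frame of rod_handle between -0.156 and -0.056 m and height (world z) of each of core_copper_center, core_green_center, core_red_center above 0.085 m and distance between the grasp point and rod_handle below 0.04 m), for 0.2 s.
At the end, for the whole second after the job is handed in: The rod lies level in both forks (axis within 5 mm of 75 mm height and 12 mm sideways, handle centre 92 to 112 mm from the cradle's middle, +y side), let go, at rest; the three cores hang still on its shaft 56 to 156 mm ahead of the handle centre; the plug lies in the rack's tray (all of step 1 and x of core_copper_center in the frame of rod_handle between -0.005 and 0.005 m and z of core_copper_center in the frame of rod_handle between -0.005 and 0.005 m and y of core_copper_center in the frame of rod_handle between -0.156 and -0.056 m and x of core_green_center in the frame of rod_handle between -0.005 and 0.005 m and z of core_green_center in the frame of rod_handle between -0.005 and 0.005 m and y of core_green_center in the frame of rod_handle between -0.156 and -0.056 m and x of core_red_center in the frame of rod_handle between -0.005 and 0.005 m and z of core_red_center in the frame of rod_handle between -0.005 and 0.005 m and y of core_red_center in the frame of rod_handle between -0.156 and -0.056 m and x of plug_center in the frame of rack between -0.03 and 0.03 m and y of plug_center in the frame of rack between -0.098 and -0.03 m and z of plug_center in the frame of rack between 0 and 0.035 m and linear speed of each of core_copper, core_green, core_red below 0.03 m/s); the robot touches nothing.
It fails at once if the rod is pushed hard against the stop (over 20 N) (contact force between rod and depth_stop above 20 N).
It fails at once if a core is dropped (its centre below 35 mm) (height (world z) of any of core_copper_center, core_green_center, core_red_center below 0.035 m).
It fails at once if a bystander is moved by more than 30 mm (distance of any of supply_board, green_module, choke_transformer, terminal_strip, solder_spool from where it was at the start of the episode above 0.03 m).
It also fails if it takes over 72 s, if anything falls off the work surface, if the arm or the gripper's body presses on something with over 40 N, if the wrist force passes 120 N, or if a joint passes its speed limit or range.

## Robot

A 6-joint arm with a two-finger parallel gripper is mounted at the origin on a cart in front of the work surface, level with it; the furniture and walls round the work are solid. World frame = base frame: x ahead of the robot, y to its left, z up, the work surface at z = 0. Lengths are in m, angles in rad, forces in N, time in s.
With the tool pointing down it reaches from about 0.3 to 0.85 m from the base axis. Payload 5.4 kg.
Tool frame: the origin (TCP) lies between the finger pads; the fingertips stand 8 mm ahead of it and the grasp point (between the pads) lies 11 mm behind it; z points along the fingers, y is the line along which they close (so a half turn about z gives the same grasp; the last joint's range is limited). The gripper opens to 85 mm and grips with 20 to 120 N. Pads are 22 mm wide; open, the fingers measure 114 mm over their backs; the gripper's body (76 mm by 85 mm) begins 54 mm behind the grasp point. The pads swing forward as they close: fully open they stand 13 mm farther back than shut.
Start: joints at [-1.35, 0.158, 1.597, -0, 1.386, -0.21], TCP at [0.24, -0.522, 0.239] pointing down, gripper open.
Joint ranges: [-2.91, 2.91], [-0.94, 2.29], [0.18, 2.7], [-1.29, 4.43], [0.17, 2.64], [-3, 3]. Speed limits (rad/s): [2.57, 2.57, 3.14, 3.14, 3.14, 3.14].

## Interface

Orientations are given as a rotation vector (axis times angle).
In Python, from cell import env gives the robot as it stands. The module is installed in compiled form; this text tells all that it offers.
- The arm moves only by the tool jog_arm, never from a script. Its argument "plan" is a list of rows, each an object of numbers: "x", "y", "z": the shift along the tool's x, y, z in cm; "wx", "wy", "wz": the turn, a rotation vector about the tool's x, y, z in degrees. In form: [{"x": .., "y": .., "z": .., "wx": .., "wy": .., "wz": ..}, ...]. A call has 1 to 20 rows; each row shifts and turns the commanded pose from where the row before left it, along the tool's axes as they then stand; what a row does not reach is not made up. A row lasts 1/8 s, in which the tool goes at most 62.5 mm and 10.7 degrees, less where a joint would pass 70% of its speed; a pose out of reach is approached as far as the arm can. A call is refused whole if a number of a shift passes 6.25 or a number of a turn 10.7, either way. A call with a gripper value outside its range is refused whole. "claw" is the closure, from -1 (fully open) to 1 (shut), set as the call begins (left out, the last holds). The fingers move at their own pace and stop on an object; "force" is the grip in N (left out, the last holds). Time passes only in rows, so rows that do not move let the fingers close. It gives the time, the measured TCP pose, the force, the opening and the grip force at its end, in the units of the state.
- env.get_obs(): the state, without advancing time (a new reading comes with each control period).
- env.read_camera(name): name is "side" or "top" or "wrist"; returns a dict with "img" (420x560x3 uint8, red, green, blue), "mtx" (3x3 intrinsics, pixels), "cam_to_world" (4x4, takes a point from camera to world coordinates); the wrist camera has in their place "T_tool_cam" (4x4, takes a point from camera to tool coordinates, whose origin is the TCP and whose axes are the flange's). Camera axes: x right, y up, looking along -z (the intrinsics and any distortion apply to the point x, -y, -z); pixel columns grow to the right and rows downward; lengths in m; the calibration is good to about 2 mm. The wrist camera is an equidistant fisheye: a pixel r from the principal point sees the ray r / f radians off the axis. A picture is of the moment at which its call begins: read the wrist's pose just before it. There is no depth.
- env.finish_job(): hands the job in; it is judged then, once.
Trained networks look in the newest picture that a camera, given by its name, has taken for a name from the list of things; names that differ only in an ending like _2 or _b are one class to them, and where a whole thing is asked for, a point or a joint stands for the part that bears it (a point fixed in the world has none). Each returns a list of dicts, best first, with "conf" (0 to 1); they miss things now and then, are a little off and sometimes report something else, mostly with a low value. They report only what shows in the picture. A call takes as long as a camera call.
- env.silhouettes(camera, thing): "mask" (420x560 bool, what is visible of it).
- env.mark_of(camera, thing): "at" ([x, y, z] in m, in world coordinates, good to about 4 mm: a listed point, or the origin of a listed thing).
The state is a dict: "time": time; "qpos": joint angles; "joint_velocities": joint speeds; "joint_efforts": joint torques, N m; "tool_pos": TCP position; "orientation": TCP orientation; "ft_force": force on the tool from outside, world axes, zero at the start; "moment": the same for the moment, N m; "grip_width": finger opening in m; "grasp_force": force on a finger pad.
Only numpy, scipy, OpenCV 4.12 (cv2) and the standard library are available. Lean on these libraries where they do the work, as an engineer would, in place of code of your own. Each camera call takes 0.05 s, during which the arm holds its last target. There are 200 camera calls.

## Working session

There is one attempt and no reset: what is moved stays moved. The work goes in short steps, Python scripts to look and compute and a tool call to move; the robot and the scene stay as the last step left them, time stands still between calls to the robot, and variables do not carry over. Pictures are saved under pics/ and viewed, at most 10 in all, crops included, and the job is handed in when it is done.

Besides the shell and the picture viewer there is one more tool, called after "Request:" as a command line: name --argument value ..., lists and objects as JSON in quotes. jog_arm: Moves the arm, as the interface text tells. Its arguments: {"type":"object","properties":{"plan":{"type":"array","items":{"type":"object","properties":{"x":{"type":"number"},"y":{"type":"number"},"z":{"type":"number"},"wx":{"type":"number"},"wy":{"type":"number"},"wz":{"type":"number"}}}},"claw":{"type":"number"},"force":{"type":"number"}},"required":["plan"]}

```bash
mkdir -p pics
cat > h.py <<'E'
import numpy as np,cv2
from cell import env
from scipy.spatial.transform import Rotation as R
def st():
    o=env.get_obs();print('t',round(o['time'],2),'tcp',np.round(o['tool_pos'],4),'rv',np.round(o['orientation'],3),'F',np.round(o['ft_force'],2),'w',round(o['grip_width'],4),'g',round(o['grasp_force'],1));return o
def mk(cam,things):
    for t in things:
        try:
            r=env.mark_of(cam,t)
            print(cam,t,[(np.round(d['at'],4).tolist(),round(d['conf'],2)) for d in r[:2]])
        except Exception as e: print(t,e)
E
python3 - <<'E'
from h import *
o=st();print(R.from_rotvec(o['orientation']).as_matrix().round(3))
ims=[]
for c in ('top','side'):
    d=env.read_camera(c);cv2.imwrite(f'pics/{c}0.png',d['img'][...,::-1]);print(c,d['mtx'].round(1).tolist(),d['cam_to_world'].round(3).tolist())
    mk(c,['holder','rack','cradle','rod','depth_stop','rod_handle','rod_shaft','rod_tip','plug_center','core_copper_center','core_green_center','core_red_center'])
mk('top',['supply_board','green_module','choke_transformer','terminal_strip','solder_spool'])
st()
E
```

```text
t 0.0 tcp [ 0.24   -0.5219  0.2383] rv [-3.067 -0.671  0.   ] F [-0.22  0.24 -0.12] w 0.0853 g 0.0
[[ 0.909  0.418 -0.   ]
 [ 0.418 -0.909  0.002]
 [ 0.    -0.002 -1.   ]]
top [[539.5, 0.0, 270.2], [0.0, 539.5, 209.3], [0.0, 0.0, 1.0]] [[0.002, 0.995, -0.098, 0.388], [-1.0, 0.002, 0.002, 0.015], [0.002, 0.098, 0.995, 1.277], [0.0, 0.0, 0.0, 1.0]]
top holder [([0.4701, 0.2436, -0.0012], 0.66)]
top rack [([0.4944, -0.2212, -0.0009], 0.69)]
top cradle [([0.6425, -0.1067, -0.001], 0.66), ([0.4246, 0.1077, 0.0472], 0.63)]
top rod [([0.4739, 0.2394, 0.0485], 0.69)]
top depth_stop [([0.4847, -0.2966, -0.0033], 0.94)]
top rod_handle [([0.4813, 0.2787, 0.0526], 0.63)]
top rod_shaft [([0.4442, 0.1571, 0.0494], 0.75)]
top rod_tip [([0.4275, 0.1085, 0.0486], 0.69)]
top plug_center []
top core_copper_center [([0.4915, -0.2194, 0.0483], 0.74)]
top core_green_center [([0.4926, -0.2466, 0.0486], 0.5)]
top core_red_center [([0.4909, -0.1969, 0.0484], 0.73)]
side [[478.4, 0.0, 280.7], [0.0, 478.4, 201.6], [0.0, 0.0, 1.0]] [[-1.0, -0.024, 0.018, 0.55], [0.028, -0.596, 0.802, 0.908], [-0.009, 0.802, 0.5
[... 409 characters left out ...]
tip [([0.4255, 0.103, 0.045], 0.75)]
side plug_center []
side core_copper_center [([0.4938, -0.2264, 0.0525], 0.49)]
side core_green_center [([0.4909, -0.2461, 0.054], 0.59)]
side core_red_center [([0.4846, -0.1964, 0.0499], 0.64)]
top supply_board [([0.5488, 0.1104, -0.0026], 0.96), ([0.4898, -0.2465, 0.049], 0.47)]
top green_module [([0.6453, 0.1379, -0.0022], 0.92)]
top choke_transformer [([0.5934, -0.3373, -0.002], 0.67), ([0.4734, 0.2384, 0.0486], 0.56)]
top terminal_strip [([0.3721, 0.1734, 0.0018], 0.58)]
top solder_spool [([0.5657, 0.2131, 0.0038], 0.97), ([0.6414, 0.1399, -0.0027], 0.71)]
t 1.55 tcp [ 0.2401 -0.5225  0.2393] rv [3.069 0.671 0.   ] F [-0.2  -0.28  0.37] w 0.085 g 0.0
```

View pics/top0.png

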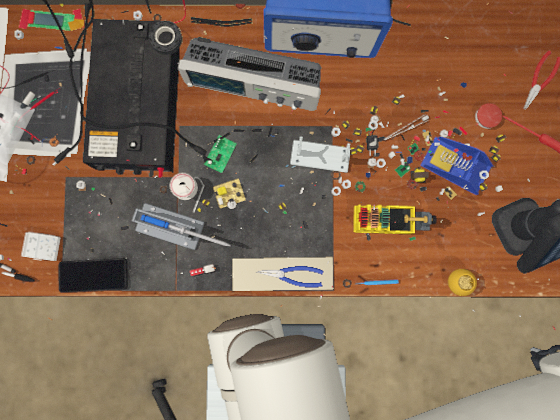

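View pics/side0.png

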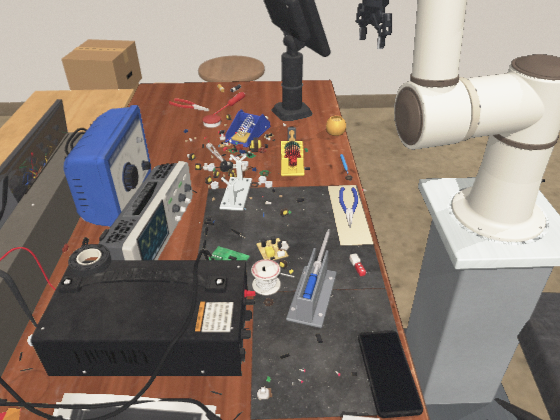

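```bash
cat >> h.py <<'E'
def go(p,yaw,zdown=True):
    o=env.get_obs();M=R.from_rotvec(o['orientation'])
    d=M.inv().apply(np.array(p)-o['tool_pos'])*100
    c,s=np.cos(np.radians(yaw)),np.sin(np.radians(yaw))
    T=R.from_matrix(np.array([[c,s,0],[s,-c,0],[0,0,-1]]))
    print('shift cm (current tool)',d.round(2),'norm',np.linalg.norm(d).round(2),'turn deg',np.degrees((M.inv()*T).as_rotvec()).round(2))
def ray(cam,d,uv,o=None):
    "origin, directions of pixels in world"
    uv=np.atleast_2d(uv).astype(float);m=d['mtx']
    a=(uv-[m[0,2],m[1,2]])/[m[0,0],m[1,1]]
    if cam=='wrist':
        r=np.linalg.norm(a,axis=1)+1e-9
        v=np.c_[a[:,0]*np.sin(r)/r,-a[:,1]*np.sin(r)/r,-np.cos(r)]
        T=np.eye(4);T[:3,:3]=R.from_rotvec(o['orientation']).as_matrix();T[:3,3]=o['tool_pos'];T=T@d['T_tool_cam']
    else:
        v=np.c_[a[:,0],-a[:,1],-np.ones(len(a))];T=d['cam_to_world']
    return T[:3,3],v@T[:3,:3].T
def onz(cam,d,uv,z,o=None):
    c,v=ray(cam,d,uv,o);return c+v*((z-c[2])/v[:,2])[:,None]
E
python3 - <<'E'
from h import *
d=env.read_camera('top')
for t,z in (('holder',.008),('cradle',.008),('rack',.034),('rod_handle',.05),('rod',.05)):
    r=env.silhouettes('top',t)
    if not r: print(t,None);continue
    v,u=np.nonzero(r[0]['mask']);P=onz('top',d,np.c_[u,v],z)[:,:2]
    (c,wh,a)=cv2.minAreaRect((P*1000).astype(np.float32));print(t,round(r[0]['conf'],2),np.round(c,1),np.round(wh,1),round(a,1))
w=env.read_camera('wrist');print(w['mtx'].round(1).tolist(),w['T_tool_cam'].round(3).tolist())
st();go([.46,.15,.2],72)
E
```

```text
holder 0.93 [473.6 255.4] [162.6  70.2] 72.4
cradle 0.87 [ 644.9 -108.2] [136.7  68.6] 81.9
rack 0.76 [ 485.7 -250.7] [ 64.9 139. ] 0.1
rod_handle 0.68 [460.3 209.4] [199.5  11.9] 72.8
rod 0.6 [457.9 206.4] [211.1  16.5] 71.8
[[325.2, 0.0, 283.2], [0.0, 325.2, 205.7], [0.0, 0.0, 1.0]] [[0.0, 0.963, 0.27, 0.068], [1.0, -0.0, 0.0, 0.001], [0.0, 0.27, -0.963, -0.135], [0.0, 0.0, 0.0, 1.0]]
t 1.9 tcp [ 0.2401 -0.5224  0.2393] rv [-3.069 -0.672  0.   ] F [-0.33  0.6   0.24] w 0.0855 g 0.0
shift cm (current tool) [ 48.06 -51.92   3.93] norm 70.86 turn deg [ -0.     0.   -47.31]
```

Request:
jog_arm --plan '[{"x": 4,"y": -4.33},{"x": 4,"y": -4.33},{"x": 4,"y": -4.33},{"x": 4,"y": -4.33},{"x": 4,"y": -4.33},{"x": 4,"y": -4.33},{"x": 4,"y": -4.33},{"x": 4,"y": -4.33},{"x": 4,"y": -4.33},{"x": 4,"y": -4.33},{"x": 4,"y": -4.33},{"x": 4,"y": -4.33},{"z": 1,"wz": -9.5},{"z": 1,"wz": -9.5},{"z": 1,"wz": -9.5},{"z": 1,"wz": -9.5},{"wz": -9.3},{}]' --claw -0.2 --force 40

```text
invalid input at $.plan[0]: expected keys x, y, z, wx, wy, wz
```

Run:
```python
from h import *
o=st();d=env.read_camera('wrist');cv2.imwrite('pics/w1.png',d['img'][...,::-1])
mk('wrist',['rod_shaft','rod_tip','rod_handle','rod','holder'])
r=env.silhouettes('wrist','rod')
v,u=np.nonzero(r[0]['mask']);P=onz('wrist',d,np.c_[u,v],.05,o)[:,:2]*1000
print(r[0]['conf'],cv2.minAreaRect(P.astype(np.float32)),cv2.fitLine(P.astype(np.float32),cv2.DIST_HUBER,0,.01,.01).ravel())
```

```text
t 1.9 tcp [ 0.2401 -0.5224  0.2393] rv [-3.069 -0.672  0.   ] F [-0.33  0.6   0.24] w 0.0855 g 0.0
wrist rod_shaft []
wrist rod_tip []
wrist rod_handle []
wrist rod []
wrist holder []Traceback (most recent call last):
  File "<stdin>", line 5, in <module>
IndexError: list index out of range
```

View pics/w1.png

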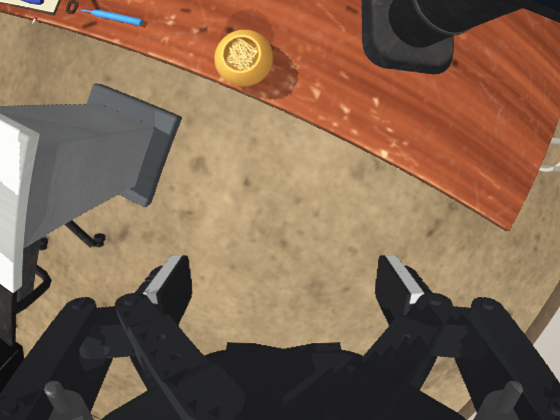

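Request:
jog_arm --plan '[{"x": 4,"y": -4.33,"z": 0,"wx": 0,"wy": 0,"wz": 0},{"x": 4,"y": -4.33,"z": 0,"wx": 0,"wy": 0,"wz": 0},{"x": 4,"y": -4.33,"z": 0,"wx": 0,"wy": 0,"wz": 0},{"x": 4,"y": -4.33,"z": 0,"wx": 0,"wy": 0,"wz": 0},{"x": 4,"y": -4.33,"z": 0,"wx": 0,"wy": 0,"wz": 0},{"x": 4,"y": -4.33,"z": 0,"wx": 0,"wy": 0,"wz": 0},{"x": 4,"y": -4.33,"z": 0,"wx": 0,"wy": 0,"wz": 0},{"x": 4,"y": -4.33,"z": 0,"wx": 0,"wy": 0,"wz": 0},{"x": 4,"y": -4.33,"z": 0,"wx": 0,"wy": 0,"wz": 0},{"x": 4,"y": -4.33,"z": 0,"wx": 0,"wy": 0,"wz": 0},{"x": 4,"y": -4.33,"z": 0,"wx": 0,"wy": 0,"wz": 0},{"x": 4,"y": -4.33,"z": 0,"wx": 0,"wy": 0,"wz": 0},{"x": 0,"y": 0,"z": 1,"wx": 0,"wy": 0,"wz": -9.5},{"x": 0,"y": 0,"z": 1,"wx": 0,"wy": 0,"wz": -9.5},{"x": 0,"y": 0,"z": 1,"wx": 0,"wy": 0,"wz": -9.5},{"x": 0,"y": 0,"z": 1,"wx": 0,"wy": 0,"wz": -9.5},{"x": 0,"y": 0,"z": 0,"wx": 0,"wy": 0,"wz": -9.3},{"x": 0,"y": 0,"z": 0,"wx": 0,"wy": 0,"wz": 0}]' --claw -0.2 --force 40

```text
time: 4.5
tool_pos: [0.4592, 0.1501, 0.1993]
orientation: [-2.543, -1.844, 0.0]
ft_force: [0.2, -0.4, -0.2]
grip_width: 0.051
grasp_force: 0.0
```

Run:
```python
from h import *
o=st();d=env.read_camera('wrist');cv2.imwrite('pics/w2.png',d['img'][...,::-1])
mk('wrist',['rod_shaft','rod_tip','rod_handle','rod','holder'])
r=env.silhouettes('wrist','rod')
v,u=np.nonzero(r[0]['mask']);P=onz('wrist',d,np.c_[u,v],.05,o)[:,:2]*1000
print(r[0]['conf'],cv2.minAreaRect(P.astype(np.float32)),cv2.fitLine(P.astype(np.float32),cv2.DIST_HUBER,0,.01,.01).ravel())
```

```text
t 4.5 tcp [0.4592 0.1501 0.1993] rv [-2.543 -1.844  0.   ] F [ 0.16 -0.4  -0.21] w 0.051 g 0.0
wrist rod_shaft [([0.4457, 0.1599, 0.0501], 0.76), ([0.6473, 0.1321, -0.0018], 0.5)]
wrist rod_tip [([0.4257, 0.1039, 0.0503], 0.64)]
wrist rod_handle [([0.4821, 0.2779, 0.0481], 0.71)]
wrist rod [([0.4714, 0.2439, 0.0514], 0.75)]
wrist holder [([0.4723, 0.2394, 0.0011], 0.76), ([0.649, 0.1339, -0.0048], 0.33)]
0.66 ((459.5006408691406, 207.07040405273438), (210.42137145996094, 16.505971908569336), 71.88418579101562) [3.0180284e-01 9.5337033e-01 4.6234814e+02 2.1557541e+02]
```

View pics/w2.png

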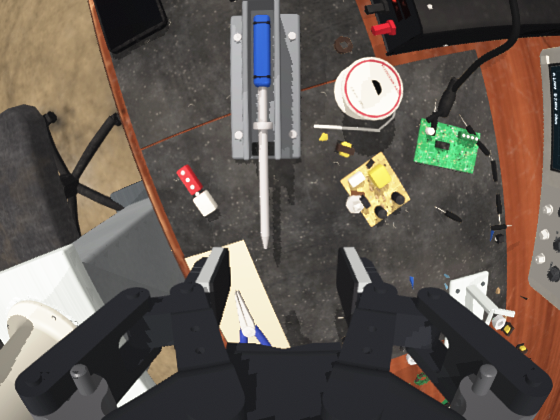

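Run:
```python
from h import *
go([.4448,.159,.039],72.2)
```

```text
shift cm (current tool) [ 0.39 -1.66 16.04] norm 16.13 turn deg [ 0.01 -0.01 -0.27]
```

Request:
jog_arm --plan '[{"x": 0.4,"y": -1.66,"z": 4,"wx": 0,"wy": 0,"wz": -0.2},{"x": 0,"y": 0,"z": 5,"wx": 0,"wy": 0,"wz": 0},{"x": 0,"y": 0,"z": 4,"wx": 0,"wy": 0,"wz": 0},{"x": 0,"y": 0,"z": 3,"wx": 0,"wy": 0,"wz": 0},{"x": 0,"y": 0,"z": 0,"wx": 0,"wy": 0,"wz": 0}]'

```text
time: 5.48
tool_pos: [0.4424, 0.1588, 0.0373]
orientation: [-2.537, -1.848, 0.008]
ft_force: [0.3, -0.0, 0.7]
grip_width: 0.0511
grasp_force: 0.0
```

Request:
jog_arm --plan '[{"x": 0,"y": 0,"z": 0,"wx": 0,"wy": 0,"wz": 0},{"x": 0,"y": 0,"z": 0,"wx": 0,"wy": 0,"wz": 0},{"x": 0,"y": 0,"z": 0,"wx": 0,"wy": 0,"wz": 0},{"x": 0,"y": 0,"z": 0,"wx": 0,"wy": 0,"wz": 0},{"x": 0,"y": 0,"z": 0,"wx": 0,"wy": 0,"wz": 0}]' --claw 1 --force 60

```text
time: 6.1
tool_pos: [0.4459, 0.1591, 0.0402]
orientation: [2.538, 1.85, 0.003]
ft_force: [1.2, -0.1, 4.9]
grip_width: 0.0059
grasp_force: 58.7
```

Request:
jog_arm --plan '[{"x": 0,"y": 0,"z": -1,"wx": 0,"wy": 0,"wz": 0},{"x": 0,"y": 0,"z": -2,"wx": 0,"wy": 0,"wz": 0},{"x": 0,"y": 0,"z": -3,"wx": 0,"wy": 0,"wz": 0},{"x": 0,"y": 0,"z": -3,"wx": 0,"wy": 0,"wz": 0},{"x": 0,"y": 0,"z": -3,"wx": 0,"wy": 0,"wz": 0},{"x": 0,"y": 0,"z": -2,"wx": 0,"wy": 0,"wz": 0},{"x": 0,"y": 0,"z": 0,"wx": 0,"wy": 0,"wz": 0}]'

```text
time: 6.98
tool_pos: [0.4454, 0.1591, 0.1807]
orientation: [2.537, 1.85, 0.004]
ft_force: [0.3, -0.2, -1.0]
grip_width: 0.0056
grasp_force: 58.6
```

Run:
```python
from h import *
o=st();d=env.read_camera('wrist');cv2.imwrite('pics/w3.png',d['img'][...,::-1])
mk('wrist',['rod_shaft','rod_tip','rod_handle','rod','cradle'])
d=env.read_camera('side')
mk('side',['rod_shaft','rod_tip','rod_handle','rod'])
M=R.from_rotvec(o['orientation']).as_matrix();print(M.round(3))
```

```text
t 6.97 tcp [0.4454 0.1591 0.1807] rv [2.537 1.85  0.004] F [ 0.33 -0.21 -1.  ] w 0.0056 g 58.6
wrist rod_shaft [([0.4447, 0.1604, 0.1893], 0.83)]
wrist rod_tip [([0.5686, 0.2094, -0.0019], 0.41)]
wrist rod_handle []
wrist rod [([0.4709, 0.2409, 0.1877], 0.9), ([0.6494, 0.1355, -0.0035], 0.27)]
wrist cradle [([0.6389, -0.1057, -0.0009], 0.57), ([0.4716, 0.242, 0.0004], 0.26)]
side rod_shaft [([0.444, 0.1593, 0.1853], 0.84), ([0.5568, 0.1125, -0.0029], 0.36)]
side rod_tip []
side rod_handle [([0.4807, 0.2753, 0.1901], 0.8)]
side rod [([0.4738, 0.2387, 0.1871], 0.86)]
[[ 0.306  0.952  0.003]
 [ 0.952 -0.306  0.   ]
 [ 0.001  0.002 -1.   ]]
```

View pics/w3.png

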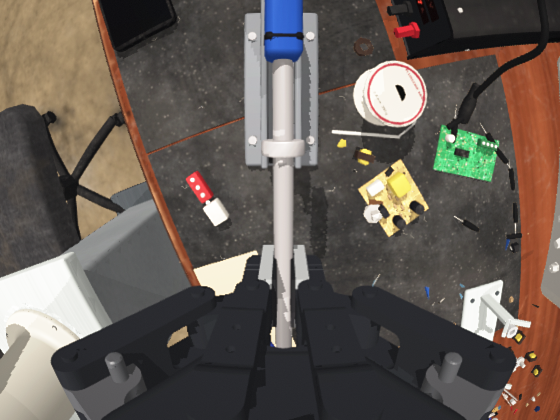

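Run:
```python
from h import *
go([.636,-.127,.22],82)
```

```text
shift cm (current tool) [-21.38  26.97  -4.11] norm 34.66 turn deg [-0.03  0.01 -9.81]
```

Request:
jog_arm --plan '[{"x": -1.5,"y": 2,"z": -1,"wx": 0,"wy": 0,"wz": 0},{"x": -3,"y": 3.7,"z": -1,"wx": 0,"wy": 0,"wz": 0},{"x": -3.1,"y": 3.9,"z": -1,"wx": 0,"wy": 0,"wz": 0},{"x": -3.1,"y": 3.9,"z": -1,"wx": 0,"wy": 0,"wz": 0},{"x": -3.1,"y": 3.9,"z": 0,"wx": 0,"wy": 0,"wz": 0},{"x": -3.1,"y": 3.9,"z": 0,"wx": 0,"wy": 0,"wz": 0},{"x": -3,"y": 3.7,"z": 0,"wx": 0,"wy": 0,"wz": 0},{"x": -1.5,"y": 2,"z": 0,"wx": 0,"wy": 0,"wz": 0},{"x": 0,"y": 0,"z": 0,"wx": 0,"wy": 0,"wz": -5},{"x": 0,"y": 0,"z": 0,"wx": 0,"wy": 0,"wz": -4.8},{"x": 0,"y": 0,"z": 0,"wx": 0,"wy": 0,"wz": 0},{"x": 0,"y": 0,"z": 0,"wx": 0,"wy": 0,"wz": 0}]'

```text
time: 9.02
tool_pos: [0.6362, -0.1272, 0.2192]
orientation: [-2.372, -2.059, 0.0]
ft_force: [-0.2, 0.6, 0.4]
grip_width: 0.0056
grasp_force: 58.7
```

Run:
```python
from h import *
o=st();d=env.read_camera('wrist');cv2.imwrite('pics/w4.png',d['img'][...,::-1])
mk('wrist',['cradle','rod','rod_shaft','rack','core_red_center'])
env.read_camera('side');mk('side',['cradle','rod','rod_handle','rod_shaft','rod_tip'])
env.read_camera('top');mk('top',['cradle'])
r=env.silhouettes('wrist','cradle')
v,u=np.nonzero(r[0]['mask']);P=onz('wrist',d,np.c_[u,v],.008,o)[:,:2]*1000
print(r[0]['conf'],cv2.minAreaRect(P.astype(np.float32)))
```

```text
t 9.03 tcp [ 0.6362 -0.1272  0.2192] rv [-2.372 -2.059  0.   ] F [-0.2   0.58  0.42] w 0.0056 g 58.7
wrist cradle [([0.6405, -0.1064, 0.0013], 0.91)]
wrist rod [([0.6464, -0.04, 0.229], 0.91)]
wrist rod_shaft [([0.6337, -0.127, 0.2269], 0.8)]
wrist rack [([0.4939, -0.2267, -0.0038], 0.94)]
wrist core_red_center [([0.4921, -0.2017, 0.0486], 0.76), ([0.5948, -0.3407, -0.0052], 0.19)]
side cradle [([0.6373, -0.1023, -0.0017], 0.94)]
side rod [([0.6546, -0.0425, 0.2275], 0.51), ([0.5573, 0.1111, 0.0012], 0.39)]
side rod_handle [([0.6523, -0.0057, 0.2301], 0.75), ([0.4893, -0.2454, 0.0538], 0.54)]
side rod_shaft [([0.6371, -0.1268, 0.2267], 0.65), ([0.5953, -0.3437, -0.0043], 0.65)]
side rod_tip [([0.4902, -0.2445, 0.0538], 0.57)]
top cradle [([0.6438, -0.1092, -0.0008], 0.8)]
0.74 ((641.4915771484375, -115.97264862060547), (155.15689086914062, 60.40946578979492), 81.90180206298828)
```

View pics/w4.png

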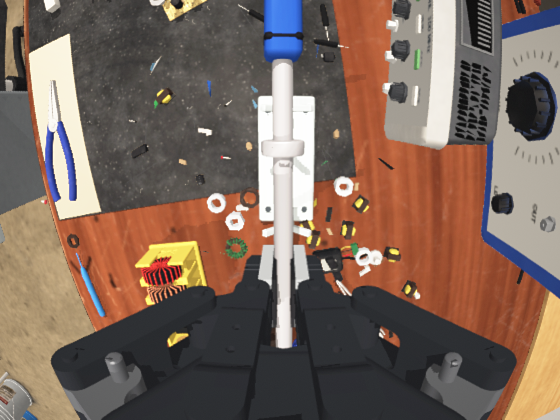

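Request:
jog_arm --plan '[{"x": 0,"y": 0.23,"z": 2,"wx": 0,"wy": 0,"wz": 0},{"x": 0,"y": 0,"z": 4,"wx": 0,"wy": 0,"wz": 0},{"x": 0,"y": 0,"z": 4,"wx": 0,"wy": 0,"wz": 0},{"x": 0,"y": 0,"z": 2.5,"wx": 0,"wy": 0,"wz": 0},{"x": 0,"y": 0,"z": 1.3,"wx": 0,"wy": 0,"wz": 0},{"x": 0,"y": 0,"z": 0.6,"wx": 0,"wy": 0,"wz": 0},{"x": 0,"y": 0,"z": 0,"wx": 0,"wy": 0,"wz": 0}]'

```text
time: 10.65
tool_pos: [0.6389, -0.1277, 0.0756]
orientation: [2.371, 2.06, 0.001]
ft_force: [0.4, -0.1, -0.1]
grip_width: 0.0055
grasp_force: 58.7
```

Request:
jog_arm --plan '[{"x": 0,"y": 0,"z": 0.3,"wx": 0,"wy": 0,"wz": 0},{"x": 0,"y": 0,"z": 0.3,"wx": 0,"wy": 0,"wz": 0},{"x": 0,"y": 0,"z": 0,"wx": 0,"wy": 0,"wz": 0}]'

```text
time: 11.02
tool_pos: [0.6385, -0.1276, 0.0693]
orientation: [-2.371, -2.061, 0.0]
ft_force: [0.6, 0.4, -0.9]
grip_width: 0.0056
grasp_force: 58.7
```

Request:
jog_arm --plan '[{"x": 0,"y": 0,"z": 0.2,"wx": 0,"wy": 0,"wz": 0},{"x": 0,"y": 0,"z": 0,"wx": 0,"wy": 0,"wz": 0},{"x": 0,"y": 0,"z": 0,"wx": 0,"wy": 0,"wz": 0}]'

```text
time: 11.4
tool_pos: [0.6386, -0.1276, 0.0673]
orientation: [2.371, 2.061, 0.0]
ft_force: [0.1, 0.3, -0.7]
grip_width: 0.0058
grasp_force: 58.7
```

Run:
```python
from h import *
o=st()
env.read_camera('side');mk('side',['rod','rod_handle','rod_tip'])
```

```text
t 11.4 tcp [ 0.6386 -0.1276  0.0673] rv [2.371 2.061 0.   ] F [ 0.09  0.28 -0.72] w 0.0058 g 58.7
side rod [([0.6554, -0.0451, 0.0776], 0.78)]
side rod_handle [([0.6545, -0.006, 0.0792], 0.56)]
side rod_tip []
```

Not yet in contact; lower a bit more and then release gently.

Request:
jog_arm --plan '[{"x": 0,"y": 0,"z": 0.15,"wx": 0,"wy": 0,"wz": 0},{"x": 0,"y": 0,"z": 0.1,"wx": 0,"wy": 0,"wz": 0},{"x": 0,"y": 0,"z": 0,"wx": 0,"wy": 0,"wz": 0}]'

```text
time: 11.98
tool_pos: [0.6392, -0.1277, 0.0661]
orientation: [2.371, 2.06, 0.001]
ft_force: [-1.7, 1.2, 6.1]
grip_width: 0.0056
grasp_force: 59.5
```

Request:
jog_arm --plan '[{"x": 0,"y": 0,"z": 0,"wx": 0,"wy": 0,"wz": 0},{"x": 0,"y": 0,"z": 0,"wx": 0,"wy": 0,"wz": 0},{"x": 0,"y": 0,"z": 0,"wx": 0,"wy": 0,"wz": 0},{"x": 0,"y": 0,"z": 0,"wx": 0,"wy": 0,"wz": 0},{"x": 0,"y": 0,"z": -3,"wx": 0,"wy": 0,"wz": 0},{"x": 0,"y": 0,"z": -5,"wx": 0,"wy": 0,"wz": 0},{"x": 0,"y": 0,"z": -3,"wx": 0,"wy": 0,"wz": 0},{"x": 4,"y": 0,"z": -1,"wx": 0,"wy": 0,"wz": 0},{"x": 4,"y": 0,"z": 0,"wx": 0,"wy": 0,"wz": 0},{"x": 3,"y": 0,"z": 0,"wx": 0,"wy": 0,"wz": 0},{"x": 0,"y": 0,"z": 0,"wx": 0,"wy": 0,"wz": 0}]' --claw -0.2

```text
time: 13.35
tool_pos: [0.6539, -0.0166, 0.1847]
orientation: [-2.368, -2.064, -0.0]
ft_force: [0.4, 0.1, -0.8]
grip_width: 0.0512
grasp_force: 0.0
```

Run:
```python
from h import *
o=st();d=env.read_camera('wrist')
mk('wrist',['cradle','rod','rod_handle','rod_tip'])
r=env.silhouettes('wrist','rod')
v,u=np.nonzero(r[0]['mask']);P=onz('wrist',d,np.c_[u,v],.075,o)[:,:2]*1000
print(r[0]['conf'],cv2.minAreaRect(P.astype(np.float32)))
e=env.read_camera('side');cv2.imwrite('pics/s5.png',cv2.resize(e['img'][120:260,180:340,::-1],None,fx=4,fy=4));mk('side',['rod','rod_handle','rod_tip'])
env.read_camera('top');mk('top',['rod','rod_handle','rod_tip'])
```

```text
t 13.35 tcp [ 0.6539 -0.0166  0.1847] rv [-2.368 -2.064 -0.   ] F [ 0.41  0.06 -0.78] w 0.0512 g 0.0
wrist cradle [([0.6388, -0.1069, -0.0005], 0.68), ([0.6377, -0.1285, 0.0783], 0.18)]
wrist rod [([0.6512, -0.0409, 0.0756], 0.81)]
wrist rod_handle [([0.6585, -0.0054, 0.0722], 0.74)]
wrist rod_tip []
0.83 ((648.5640258789062, -66.00996398925781), (182.0885467529297, 15.94410228729248), 81.60346221923828)
side rod [([0.6557, -0.0438, 0.0764], 0.69), ([0.6589, -0.0064, 0.0762], 0.29)]
side rod_handle [([0.6557, -0.0083, 0.0734], 0.55)]
side rod_tip [([0.63, -0.1851, 0.0749], 0.75)]
top rod [([0.6526, -0.0448, 0.0729], 0.78)]
top rod_handle [([0.6561, -0.0038, 0.0762], 0.67)]
top rod_tip [([0.6301, -0.1852, 0.0726], 0.81)]
```

View pics/s5.png

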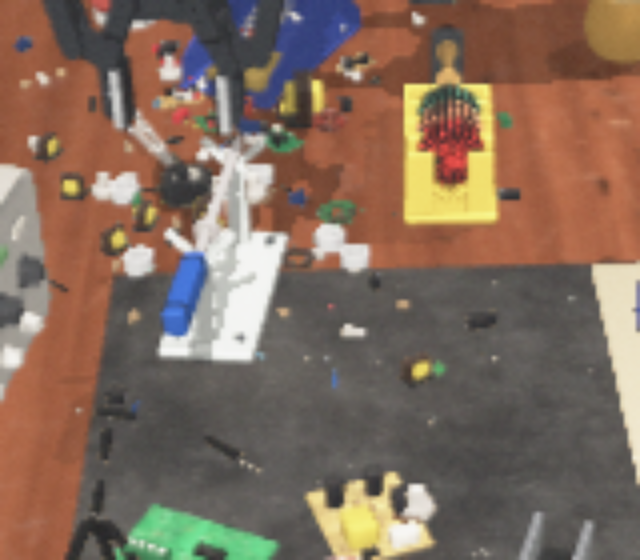

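Run:
```python
from h import *
go([.657,-.0055,.065],81.8)
```

```text
shift cm (current tool) [ 1.36  0.12 11.98] norm 12.06 turn deg [-0.   -0.    0.17]
```

Request:
jog_arm --plan '[{"x": 1.35,"y": 0.12,"z": 2,"wx": 0,"wy": 0,"wz": 0.1},{"x": 0,"y": 0,"z": 4,"wx": 0,"wy": 0,"wz": 0},{"x": 0,"y": 0,"z": 4,"wx": 0,"wy": 0,"wz": 0},{"x": 0,"y": 0,"z": 2,"wx": 0,"wy": 0,"wz": 0},{"x": 0,"y": 0,"z": 0,"wx": 0,"wy": 0,"wz": 0},{"x": 0,"y": 0,"z": 0,"wx": 0,"wy": 0,"wz": 0}]'

```text
time: 14.8
tool_pos: [0.6583, -0.0056, 0.0665]
orientation: [2.371, 2.057, 0.003]
ft_force: [0.1, -0.4, 0.2]
grip_width: 0.0511
grasp_force: 0.0
```

Request:
jog_arm --plan '[{"x": 0,"y": 0,"z": 0,"wx": 0,"wy": 0,"wz": 0},{"x": 0,"y": 0,"z": 0,"wx": 0,"wy": 0,"wz": 0},{"x": 0,"y": 0,"z": 0,"wx": 0,"wy": 0,"wz": 0},{"x": 0,"y": 0,"z": 0,"wx": 0,"wy": 0,"wz": 0},{"x": 0,"y": 0,"z": 0,"wx": 0,"wy": 0,"wz": 0}]' --claw 1 --force 110

```text
time: 15.42
tool_pos: [0.6572, -0.0056, 0.0658]
orientation: [2.373, 2.058, 0.0]
ft_force: [-2.2, 0.8, 6.3]
grip_width: 0.0122
grasp_force: 107.5
```

Run:
```python
from h import *
o=st();print(R.from_rotvec(o['orientation']).as_matrix().round(4))
go([.59,-.24,.25],90)
```

```text
t 15.43 tcp [ 0.6572 -0.0056  0.0658] rv [2.373 2.058 0.   ] F [-2.22  0.77  6.35] w 0.0122 g 107.5
[[ 1.412e-01  9.900e-01  6.000e-04]
 [ 9.900e-01 -1.412e-01 -4.000e-04]
 [-3.000e-04  6.000e-04 -1.000e+00]]
shift cm (current tool) [-24.16  -3.34 -18.42] norm 30.56 turn deg [ 0.03  0.02 -8.12]
```

Request:
jog_arm --plan '[{"x": 0,"y": 0,"z": -1,"wx": 0,"wy": 0,"wz": 0},{"x": 0,"y": 0,"z": -3,"wx": 0,"wy": 0,"wz": 0},{"x": 0,"y": 0,"z": -5,"wx": 0,"wy": 0,"wz": 0},{"x": 0,"y": 0,"z": -5,"wx": 0,"wy": 0,"wz": 0},{"x": -2,"y": 0,"z": -3,"wx": 0,"wy": 0,"wz": 0},{"x": -4,"y": -0.6,"z": -1.4,"wx": 0,"wy": 0,"wz": 0},{"x": -5,"y": -0.8,"z": 0,"wx": 0,"wy": 0,"wz": 0},{"x": -5,"y": -0.8,"z": 0,"wx": 0,"wy": 0,"wz": 0},{"x": -5,"y": -0.8,"z": 0,"wx": 0,"wy": 0,"wz": 0},{"x": -3.2,"y": -0.3,"z": 0,"wx": 0,"wy": 0,"wz": 0},{"x": 0,"y": 0,"z": 0,"wx": 0,"wy": 0,"wz": -4},{"x": 0,"y": 0,"z": 0,"wx": 0,"wy": 0,"wz": -4.1},{"x": 0,"y": 0,"z": 0,"wx": 0,"wy": 0,"wz": 0},{"x": 0,"y": 0,"z": 0,"wx": 0,"wy": 0,"wz": 0}]'

```text
time: 17.18
tool_pos: [0.5901, -0.2403, 0.2488]
orientation: [2.223, 2.22, 0.0]
ft_force: [0.5, -0.4, -0.7]
grip_width: 0.0123
grasp_force: 107.4
```

Run:
```python
from h import *
o=st();d=env.read_camera('wrist');cv2.imwrite('pics/w6.png',d['img'][...,::-1])
mk('wrist',['rack','depth_stop','core_red_center','core_copper_center','core_green_center','plug_center'])
for t,z in (('rack',.034),):
    r=env.silhouettes('wrist',t)
    v,u=np.nonzero(r[0]['mask']);P=onz('wrist',d,np.c_[u,v],z,o)[:,:2]*1000
    print(r[0]['conf'],cv2.minAreaRect(P.astype(np.float32)))
env.read_camera('side');mk('side',['rack','depth_stop','core_red_center','core_copper_center','core_green_center','rod_handle','rod_tip','rod'])
env.read_camera('top');mk('top',['rack','depth_stop','core_red_center','core_copper_center','core_green_center','rod_tip','rod_shaft','rod'])
```

```text
t 17.18 tcp [ 0.5901 -0.2403  0.2488] rv [2.223 2.22  0.   ] F [ 0.54 -0.42 -0.74] w 0.0123 g 107.4
wrist rack []
wrist depth_stop []
wrist core_red_center [([0.4895, -0.1967, 0.0484], 0.73)]
wrist core_copper_center [([0.485, -0.2241, 0.0506], 0.95)]
wrist core_green_center [([0.4894, -0.2439, 0.0495], 0.69)]
wrist plug_center []
0.89 ((490.92108154296875, -251.62652587890625), (135.9185791015625, 72.67425537109375), 88.67584228515625)
side rack [([0.4917, -0.2231, -0.001], 0.79)]
side depth_stop []
side core_red_center [([0.4872, -0.1967, 0.0494], 0.75)]
side core_copper_center [([0.4913, -0.2249, 0.0505], 0.43)]
side core_green_center [([0.5952, -0.3395, -0.0041], 0.29)]
side rod_handle [([0.5902, -0.2411, 0.2559], 0.58)]
side rod_tip []
side rod [([0.5965, -0.278, 0.2565], 0.48)]
top rack []
top depth_stop [([0.643, 0.1403, -0.0015], 0.44)]
top core_red_center []
top core_copper_center []
top core_green_center []
top rod_tip [([0.5906, -0.4172, 0.2583], 0.76)]
top rod_shaft [([0.5887, -0.3667, 0.2574], 0.69)]
top rod []
```

View pics/w6.png

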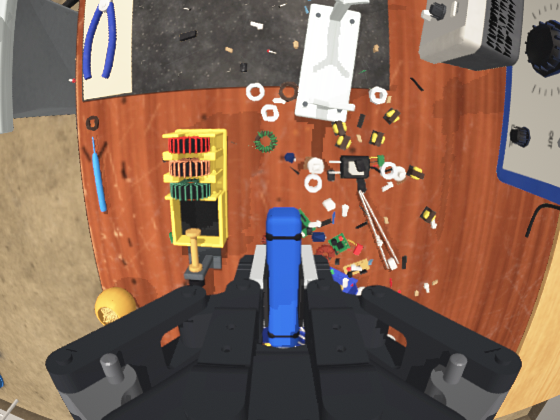

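Run:
```python
from h import *
I=cv2.imread('pics/w6.png')[...,::-1]
d=dict(mtx=env.read_camera('wrist')['mtx'],T_tool_cam=np.array(env.read_camera('wrist')['T_tool_cam']));o=env.get_obs()
hsv=cv2.cvtColor(I,cv2.COLOR_RGB2HSV)
for n,(r0,r1) in dict(red=(134,155),cop=(158,179),grn=(181,202)).items():
    s=hsv[r0:r1,155:215].astype(int)
    H,S,V=s[...,0],s[...,1],s[...,2]
    m={'red':((H<6)|(H>174))&(S>130)&(V>60),'cop':(H>=4)&(H<18)&(S>90)&(V>90),'grn':(H>50)&(H<100)&(S>80)}[n]
    v,u=np.nonzero(m);v=v+r0;u=u+155
    P=onz('wrist',d,np.c_[u,v],.07,o)*1000
    print(n,len(u),(np.percentile(u,[3,97])),np.percentile(P[:,0],[3,50,97]).round(1),np.percentile(P[:,1],[3,50,97]).round(1))
# yellow right wall edge
Y=(hsv[...,0]>22)&(hsv[...,0]<33)&(hsv[...,1]>150)&(hsv[...,2]>120)
for r in range(132,250,8):
    c=np.nonzero(Y[r,160:240])[0]+160
    if len(c): print(r,c.min(),c.max(),(onz('wrist',d,[[c.min(),r],[c.max(),r]],.034,o)[:,:2]*1000).round(1).tolist())
for r in range(222,275,3):
    s=hsv[r,180:215].astype(int);c=np.nonzero((s[:,0]>8)&(s[:,0]<22)&(s[:,1]>110)&(s[:,2]>110))[0]+180
    if len(c): print('brass',r,c.min(),c.max(),(onz('wrist',d,[[(c.min()+c.max())/2,r]],.05,o)[0]*1000).round(1))
cv2.imwrite('pics/w6c.png',cv2.resize(I[120:285,150:250,::-1],None,fx=3.6,fy=3.6,interpolation=2))
```

```text
red 468 [169. 208.] [475.6 496.8 516.7] [-205.5 -198.  -191. ]
cop 735 [156. 208.] [459.3 484.4 515.6] [-230.3 -220.4 -212. ]
grn 378 [171.   208.69] [475.3 495.2 515.2] [-253.  -243.6 -236.2]
132 180 225 [[476.5, -186.9], [527.5, -188.8]]
140 210 225 [[510.6, -197.1], [527.3, -197.5]]
148 211 226 [[511.5, -205.9], [528.2, -206.3]]
156 172 225 [[465.6, -213.5], [526.8, -215.1]]
164 211 225 [[510.8, -223.6], [526.5, -223.9]]
172 211 225 [[510.4, -232.6], [526.2, -232.8]]
180 173 223 [[464.9, -241.0], [523.6, -241.8]]
188 212 223 [[510.6, -250.8], [523.2, -250.9]]
196 165 226 [[453.3, -259.6], [526.3, -260.1]]
204 172 226 [[461.3, -269.3], [525.8, -269.3]]
212 178 226 [[467.9, -278.9], [525.4, -278.7]]
220 171 226 [[458.0, -288.8], [524.9, -288.3]]
228 178 226 [[465.9, -298.7], [524.3, -298.0]]
236 180 226 [[467.3, -308.8], [523.8, -307.9]]
244 198 200 [[489.0, -318.6], [491.5, -318.5]]
brass 225 181 181 [ 475.5 -289.3   50. ]
brass 228 190 198 [ 490.7 -292.7   50. ]
brass 231 185 200 [ 488.6 -296.3   50. ]
brass 234 182 200 [ 486.4 -299.9   50. ]
brass 237 190 196 [ 488.5 -303.5   50. ]
brass 240 194 196 [ 490.5 -307.1   50. ]
brass 243 194 196 [ 490.2 -310.8   50. ]
brass 246 180 197 [ 482.  -314.7   50. ]
brass 249 183 197 [ 483.4 -318.4   50. ]
brass 252 180 197 [ 481.2 -322.2   50. ]
brass 255 180 197 [ 480.8 -326.    50. ]
brass 258 181 198 [ 481.6 -329.8   50. ]
brass 261 181 198 [ 481.1 -333.7   50. ]
brass 264 183 201 [ 483.8 -337.5   50. ]
brass 267 180 201 [ 481.5 -341.5   50. ]
brass 270 180 214 [ 489.1 -345.2   50. ]
brass 273 181 182 [ 469.2 -350.    50. ]
```

View pics/w6c.png

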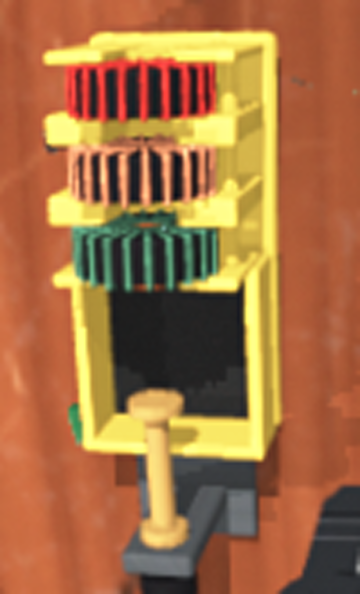

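Run:
```python
from h import *
go([.4945,.01,.12],89)
```

```text
shift cm (current tool) [25.04 -9.57 12.88] norm 29.74 turn deg [-0.    0.    0.98]
```

Request:
jog_arm --plan '[{"x": 2,"y": -0.8,"z": 0,"wx": 0,"wy": 0,"wz": 0},{"x": 4,"y": -1.6,"z": 0,"wx": 0,"wy": 0,"wz": 0},{"x": 5,"y": -2,"z": 0,"wx": 0,"wy": 0,"wz": 0},{"x": 5,"y": -2,"z": 0,"wx": 0,"wy": 0,"wz": 0},{"x": 4,"y": -1.4,"z": 1.9,"wx": 0,"wy": 0,"wz": 0},{"x": 3,"y": -1,"z": 3,"wx": 0,"wy": 0,"wz": 0},{"x": 2,"y": -0.77,"z": 4,"wx": 0,"wy": 0,"wz": 0.5},{"x": 0,"y": 0,"z": 4,"wx": 0,"wy": 0,"wz": 0.5},{"x": 0,"y": 0,"z": 4,"wx": 0,"wy": 0,"wz": 0},{"x": 0,"y": 0,"z": 2.9,"wx": 0,"wy": 0,"wz": 0},{"x": 0,"y": 0,"z": 1,"wx": 0,"wy": 0,"wz": 0},{"x": 0,"y": 0,"z": 0,"wx": 0,"wy": 0,"wz": 0},{"x": 0,"y": 0,"z": 0,"wx": 0,"wy": 0,"wz": 0}]'

```text
time: 20.2
tool_pos: [0.4958, 0.0093, 0.0423]
orientation: [2.239, 2.2, 0.002]
ft_force: [-0.5, -0.0, -0.9]
grip_width: 0.0119
grasp_force: 107.5
```

Run:
```python
from h import *
o=st();go([.4945,.005,.041],89)
T=['rod_tip','rod_shaft','rod_handle','rod','rack','core_red_center','core_copper_center','core_green_center','depth_stop']
e=env.read_camera('side');cv2.imwrite('pics/s7.png',cv2.resize(e['img'][110:210,230:340,::-1],None,fx=5,fy=5,interpolation=2));mk('side',T)
e=env.read_camera('top');cv2.imwrite('pics/t7.png',cv2.resize(e['img'][170:260,270:450,::-1],None,fx=4.4,fy=4.4,interpolation=2));mk('top',T)
st()
```

```text
t 20.2 tcp [0.4958 0.0093 0.0423] rv [2.239e+00 2.200e+00 2.000e-03] F [-0.52 -0.01 -0.94] w 0.0119 g 107.5
shift cm (current tool) [-0.43 -0.13  0.13] norm 0.47 turn deg [ 0.16  0.03 -0.02]
side rod_tip [([0.6444, 0.1333, 0.0019], 0.62)]
side rod_shaft []
side rod_handle [([0.4967, 0.0115, 0.0513], 0.63)]
side rod [([0.4984, -0.0333, 0.0487], 0.46)]
side rack [([0.4972, 0.0089, 0.0511], 0.5)]
side core_red_center []
side core_copper_center [([0.4941, 0.0102, 0.0486], 0.47)]
side core_green_center []
side depth_stop []
top rod_tip [([0.3708, 0.1723, 0.0013], 0.48), ([0.4925, -0.1716, 0.0497], 0.42)]
top rod_shaft [([0.4943, -0.1186, 0.0498], 0.49)]
top rod_handle [([0.4926, -0.2234, -0.0027], 0.17)]
top rod []
top rack [([0.4952, -0.222, -0.0011], 0.83), ([0.6431, -0.1056, -0.0024], 0.57)]
top core_red_center [([0.4895, -0.1962, 0.0498], 0.43)]
top core_copper_center [([0.5901, -0.3378, -0.0009], 0.59), ([0.4921, -0.2214, 0.0504], 0.56)]
top core_green_center [([0.4918, -0.245, 0.0496], 0.61)]
top depth_stop [([0.4867, -0.2972, -0.0049], 0.71)]
t 21.2 tcp [0.4945 0.0096 0.0408] rv [-2.241 -2.202  0.   ] F [ 0.14  0.76 -1.19] w 0.0124 g 107.5
```

Request:
jog_arm --plan '[{"x": -0.6,"y": -0.1,"z": 0,"wx": 0,"wy": 0,"wz": 0},{"x": -0.6,"y": 0,"z": 0,"wx": 0,"wy": 0,"wz": 0},{"x": -0.6,"y": 0,"z": 0,"wx": 0,"wy": 0,"wz": 0},{"x": -0.4,"y": 0,"z": 0,"wx": 0,"wy": 0,"wz": 0},{"x": -0.3,"y": 0,"z": 0,"wx": 0,"wy": 0,"wz": 0},{"x": 0,"y": 0,"z": 0,"wx": 0,"wy": 0,"wz": 0}]'

```text
time: 21.95
tool_pos: [0.4931, -0.0155, 0.0408]
orientation: [2.241, 2.201, 0.0]
ft_force: [0.1, 0.1, -1.1]
grip_width: 0.0121
grasp_force: 107.5
```

Request:
jog_arm --plan '[{"x": -0.3,"y": 0,"z": 0,"wx": 0,"wy": 0,"wz": 0},{"x": -0.3,"y": 0,"z": 0,"wx": 0,"wy": 0,"wz": 0},{"x": 0,"y": 0,"z": 0,"wx": 0,"wy": 0,"wz": 0}]'

```text
time: 22.32
tool_pos: [0.493, -0.0215, 0.0408]
orientation: [2.241, 2.201, 0.0]
ft_force: [0.0, 0.2, -1.0]
grip_width: 0.0122
grasp_force: 107.7
```

Request:
jog_arm --plan '[{"x": -0.3,"y": 0,"z": 0,"wx": 0,"wy": 0,"wz": 0},{"x": -0.3,"y": 0,"z": 0,"wx": 0,"wy": 0,"wz": 0},{"x": -0.2,"y": 0,"z": 0,"wx": 0,"wy": 0,"wz": 0},{"x": 0,"y": 0,"z": 0,"wx": 0,"wy": 0,"wz": 0}]'

```text
time: 22.82
tool_pos: [0.493, -0.0296, 0.0409]
orientation: [2.241, 2.201, 0.0]
ft_force: [-0.1, 0.3, -0.3]
grip_width: 0.012
grasp_force: 107.7
```

Request:
jog_arm --plan '[{"x": -0.3,"y": 0,"z": 0,"wx": 0,"wy": 0,"wz": 0},{"x": -0.3,"y": 0,"z": 0,"wx": 0,"wy": 0,"wz": 0},{"x": -0.2,"y": 0,"z": 0,"wx": 0,"wy": 0,"wz": 0},{"x": 0,"y": 0,"z": 0,"wx": 0,"wy": 0,"wz": 0}]'

```text
time: 23.32
tool_pos: [0.4927, -0.0376, 0.0409]
orientation: [2.241, 2.201, -0.0]
ft_force: [1.1, 0.3, -1.0]
grip_width: 0.0121
grasp_force: 107.8
```

Request:
jog_arm --plan '[{"x": -0.3,"y": 0.03,"z": 0,"wx": 0,"wy": 0,"wz": 0},{"x": -0.3,"y": 0.02,"z": 0,"wx": 0,"wy": 0,"wz": 0},{"x": -0.2,"y": 0,"z": 0,"wx": 0,"wy": 0,"wz": 0},{"x": 0,"y": 0,"z": 0,"wx": 0,"wy": 0,"wz": 0}]'

```text
time: 23.82
tool_pos: [0.4929, -0.0456, 0.0407]
orientation: [-2.241, -2.201, 0.0]
ft_force: [0.0, 0.1, -1.1]
grip_width: 0.0121
grasp_force: 107.7
```

Request:
jog_arm --plan '[{"x": -0.3,"y": 0,"z": 0,"wx": 0,"wy": 0,"wz": 0},{"x": -0.3,"y": 0,"z": 0,"wx": 0,"wy": 0,"wz": 0},{"x": 0,"y": 0,"z": 0,"wx": 0,"wy": 0,"wz": 0}]'

```text
time: 24.2
tool_pos: [0.4929, -0.0517, 0.0408]
orientation: [2.241, 2.201, -0.0]
ft_force: [0.8, -0.5, -0.5]
grip_width: 0.0119
grasp_force: 107.7
```

Request:
jog_arm --plan '[{"x": -0.3,"y": 0.02,"z": 0,"wx": 0,"wy": 0,"wz": 0},{"x": -0.3,"y": 0,"z": 0,"wx": 0,"wy": 0,"wz": 0},{"x": -0.2,"y": 0,"z": 0,"wx": 0,"wy": 0,"wz": 0},{"x": 0,"y": 0,"z": 0,"wx": 0,"wy": 0,"wz": 0}]'

```text
time: 24.7
tool_pos: [0.4929, -0.0595, 0.0408]
orientation: [-2.241, -2.201, 0.0]
ft_force: [-0.6, 0.5, -0.7]
grip_width: 0.0118
grasp_force: 107.7
```

Request:
jog_arm --plan '[{"x": -0.3,"y": 0,"z": 0,"wx": 0,"wy": 0,"wz": 0},{"x": -0.3,"y": 0,"z": 0,"wx": 0,"wy": 0,"wz": 0},{"x": 0,"y": 0,"z": 0,"wx": 0,"wy": 0,"wz": 0}]'

```text
time: 25.08
tool_pos: [0.4929, -0.0656, 0.0408]
orientation: [2.241, 2.201, 0.0]
ft_force: [-0.7, 0.6, -0.0]
grip_width: 0.0124
grasp_force: 107.7
```

Request:
jog_arm --plan '[{"x": -0.3,"y": 0,"z": 0,"wx": 0,"wy": 0,"wz": 0},{"x": -0.3,"y": 0,"z": 0,"wx": 0,"wy": 0,"wz": 0},{"x": -0.3,"y": 0,"z": 0,"wx": 0,"wy": 0,"wz": 0},{"x": 0,"y": 0,"z": 0,"wx": 0,"wy": 0,"wz": 0}]'

```text
time: 25.58
tool_pos: [0.4927, -0.0746, 0.0408]
orientation: [2.241, 2.201, 0.0]
ft_force: [0.1, -0.5, -1.0]
grip_width: 0.0122
grasp_force: 107.8
```

Request:
jog_arm --plan '[{"x": -0.3,"y": 0,"z": 0,"wx": 0,"wy": 0,"wz": 0},{"x": -0.3,"y": 0,"z": 0,"wx": 0,"wy": 0,"wz": 0},{"x": -0.2,"y": 0,"z": 0,"wx": 0,"wy": 0,"wz": 0},{"x": 0,"y": 0,"z": 0,"wx": 0,"wy": 0,"wz": 0}]'

```text
time: 26.08
tool_pos: [0.4926, -0.0825, 0.0408]
orientation: [2.241, 2.201, -0.0]
ft_force: [-0.0, 0.7, 0.6]
grip_width: 0.0128
grasp_force: 107.8
```

Request:
jog_arm --plan '[{"x": -0.3,"y": 0,"z": 0,"wx": 0,"wy": 0,"wz": 0},{"x": -0.3,"y": 0,"z": 0,"wx": 0,"wy": 0,"wz": 0},{"x": -0.3,"y": 0,"z": 0,"wx": 0,"wy": 0,"wz": 0},{"x": -0.3,"y": 0,"z": 0,"wx": 0,"wy": 0,"wz": 0},{"x": -0.3,"y": 0,"z": 0,"wx": 0,"wy": 0,"wz": 0},{"x": -0.3,"y": 0,"z": 0,"wx": 0,"wy": 0,"wz": 0},{"x": -0.2,"y": 0,"z": 0,"wx": 0,"wy": 0,"wz": 0},{"x": 0,"y": 0,"z": 0,"wx": 0,"wy": 0,"wz": 0}]'

```text
time: 27.08
tool_pos: [0.4923, -0.1025, 0.0408]
orientation: [2.241, 2.201, 0.0]
ft_force: [-0.3, -1.0, -1.3]
grip_width: 0.0119
grasp_force: 107.8
```

Run:
```python
from h import *
o=st()
T=['rod_tip','rod','rod_handle','core_red_center','core_copper_center','core_green_center','plug_center','depth_stop']
e=env.read_camera('side');mk('side',T)
f=env.read_camera('top');mk('top',T)
a=cv2.resize(e['img'][110:210,240:340],(400,400),interpolation=2);b=cv2.resize(f['img'][175:260,350:435],(400,400),interpolation=2)
cv2.imwrite('pics/st8.png',np.hstack([a,b])[...,::-1])
st()
```

```text
t 27.07 tcp [ 0.4923 -0.1025  0.0408] rv [2.241 2.201 0.   ] F [-0.3  -1.   -1.26] w 0.0119 g 107.8
side rod_tip []
side rod [([0.4978, -0.144, 0.0474], 0.5)]
side rod_handle [([0.6394, -0.1048, -0.002], 0.51), ([0.4948, -0.1056, 0.0494], 0.48)]
side core_red_center []
side core_copper_center [([0.5706, 0.213, -0.0034], 0.3)]
side core_green_center []
side plug_center []
side depth_stop []
top rod_tip [([0.49, -0.2802, 0.0494], 0.56)]
top rod []
top rod_handle []
top core_red_center []
top core_copper_center [([0.4909, -0.2209, 0.0514], 0.62)]
top core_green_center [([0.4935, -0.2448, 0.0465], 0.65), ([0.3673, 0.1739, -0.0003], 0.3)]
top plug_center [([0.5923, -0.3336, -0.0013], 0.63)]
top depth_stop [([0.4881, -0.2955, -0.0026], 0.86), ([0.3717, 0.1725, -0.0003], 0.19)]
t 27.98 tcp [ 0.4922 -0.1024  0.0408] rv [-2.241 -2.202 -0.   ] F [ 0.43  0.6  -1.03] w 0.012 g 107.8
```

View pics/st8.png

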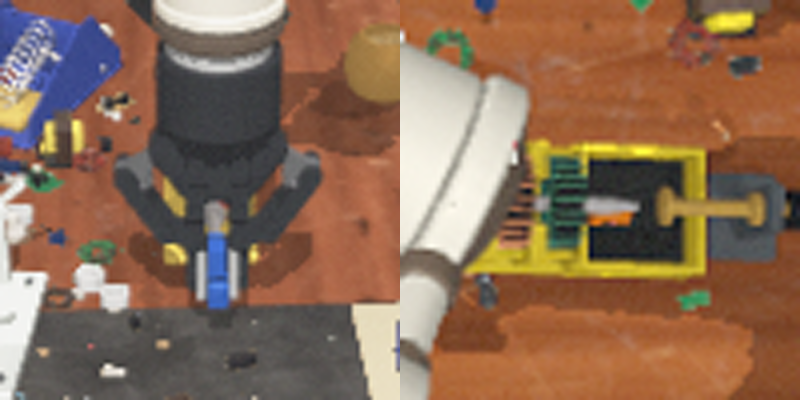

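Request:
jog_arm --plan '[{"x": -0.3,"y": 0,"z": 0,"wx": 0,"wy": 0,"wz": 0},{"x": -0.3,"y": 0,"z": 0,"wx": 0,"wy": 0,"wz": 0},{"x": -0.15,"y": 0,"z": 0,"wx": 0,"wy": 0,"wz": 0},{"x": 0,"y": 0,"z": 0,"wx": 0,"wy": 0,"wz": 0}]'

```text
time: 28.48
tool_pos: [0.4921, -0.11, 0.0408]
orientation: [-2.241, -2.201, -0.0]
ft_force: [-0.3, -0.2, 0.3]
grip_width: 0.0119
grasp_force: 107.8
```

Request:
jog_arm --plan '[{"x": -0.1,"y": 0,"z": 0,"wx": 0,"wy": 0,"wz": 0},{"x": -0.05,"y": 0,"z": 0,"wx": 0,"wy": 0,"wz": 0},{"x": 0,"y": 0,"z": 0,"wx": 0,"wy": 0,"wz": 0}]'

```text
time: 28.85
tool_pos: [0.492, -0.1114, 0.0408]
orientation: [-2.241, -2.202, 0.0]
ft_force: [0.7, 0.5, -0.6]
grip_width: 0.0118
grasp_force: 107.8
```

Request:
jog_arm --plan '[{"x": -0.1,"y": 0,"z": 0,"wx": 0,"wy": 0,"wz": 0},{"x": 0,"y": 0,"z": 0,"wx": 0,"wy": 0,"wz": 0}]'

```text
time: 29.1
tool_pos: [0.4921, -0.1124, 0.0408]
orientation: [2.241, 2.202, 0.0]
ft_force: [0.5, 1.1, -1.4]
grip_width: 0.0122
grasp_force: 107.8
```

Request:
jog_arm --plan '[{"x": -0.1,"y": 0,"z": 0,"wx": 0,"wy": 0,"wz": 0},{"x": 0,"y": 0,"z": 0,"wx": 0,"wy": 0,"wz": 0}]'

```text
time: 29.35
tool_pos: [0.492, -0.1133, 0.0408]
orientation: [-2.241, -2.202, -0.0]
ft_force: [0.3, 1.1, -0.9]
grip_width: 0.0122
grasp_force: 107.8
```

Request:
jog_arm --plan '[{"x": -0.07,"y": 0,"z": 0,"wx": 0,"wy": 0,"wz": 0},{"x": 0,"y": 0,"z": 0,"wx": 0,"wy": 0,"wz": 0}]'

```text
time: 29.6
tool_pos: [0.4919, -0.1137, 0.0407]
orientation: [-2.241, -2.201, -0.0]
ft_force: [0.3, 2.8, -0.3]
grip_width: 0.012
grasp_force: 107.8
```

Request:
jog_arm --plan '[{"x": -0.05,"y": 0,"z": 0,"wx": 0,"wy": 0,"wz": 0},{"x": 0,"y": 0,"z": 0,"wx": 0,"wy": 0,"wz": 0},{"x": 0,"y": 0,"z": 0,"wx": 0,"wy": 0,"wz": 0}]'

```text
time: 29.98
tool_pos: [0.4919, -0.1142, 0.0407]
orientation: [-2.241, -2.201, -0.0]
ft_force: [0.2, 4.8, -0.6]
grip_width: 0.012
grasp_force: 107.8
```

Request:
jog_arm --plan '[{"x": 0.2,"y": 0,"z": 0,"wx": 0,"wy": 0,"wz": 0},{"x": 0.1,"y": 0,"z": 0,"wx": 0,"wy": 0,"wz": 0},{"x": 0,"y": 0,"z": -0.2,"wx": 0,"wy": 0,"wz": 0},{"x": 0,"y": 0,"z": -0.3,"wx": 0,"wy": 0,"wz": 0},{"x": 0,"y": 0,"z": -0.5,"wx": 0,"wy": 0,"wz": 0},{"x": 0,"y": 0,"z": -0.6,"wx": 0,"wy": 0,"wz": 0},{"x": 0,"y": 0,"z": -0.8,"wx": 0,"wy": 0,"wz": 0},{"x": 0,"y": 0,"z": -1,"wx": 0,"wy": 0,"wz": 0},{"x": 0,"y": 0,"z": -1.2,"wx": 0,"wy": 0,"wz": 0},{"x": 0,"y": 0,"z": -1.2,"wx": 0,"wy": 0,"wz": 0},{"x": 0,"y": 0,"z": -0.6,"wx": 0,"wy": 0,"wz": 0},{"x": 0,"y": 0,"z": 0,"wx": 0,"wy": 0,"wz": 0}]'

```text
time: 31.48
tool_pos: [0.4924, -0.1117, 0.1054]
orientation: [2.24, 2.201, 0.001]
ft_force: [1.1, -0.5, -2.3]
grip_width: 0.0122
grasp_force: 107.6
```

Run:
```python
from h import *
o=st()
T=['rod_tip','rod','rod_handle','core_red_center','core_copper_center','core_green_center']
e=env.read_camera('side');mk('side',T)
f=env.read_camera('top');mk('top',T)
st()
```

```text
t 31.48 tcp [ 0.4924 -0.1117  0.1054] rv [2.240e+00 2.201e+00 1.000e-03] F [ 1.08 -0.54 -2.26] w 0.0122 g 107.6
side rod_tip []
side rod [([0.4977, -0.1511, 0.1129], 0.53)]
side rod_handle [([0.4963, -0.11, 0.1152], 0.57)]
side core_red_center [([0.4861, -0.1952, 0.1126], 0.54)]
side core_copper_center []
side core_green_center []
top rod_tip [([0.4853, -0.2947, 0.1116], 0.4)]
top rod []
top rod_handle []
top core_red_center [([0.5492, 0.11, -0.0014], 0.74)]
top core_copper_center []
top core_green_center [([0.4921, -0.2456, 0.1127], 0.67)]
t 32.17 tcp [ 0.4921 -0.1116  0.1048] rv [2.241 2.202 0.   ] F [-0.59  0.45 -2.39] w 0.0123 g 107.6
```

Run:
```python
from h import *
go([.6572,-.0056,.19],81.8)
```

```text
shift cm (current tool) [10.89 16.32 -8.52] norm 21.39 turn deg [0.   0.   7.18]
```

Request:
jog_arm --plan '[{"x": 0,"y": 0,"z": -1,"wx": 0,"wy": 0,"wz": 0},{"x": 0,"y": 0,"z": -2,"wx": 0,"wy": 0,"wz": 0},{"x": 0,"y": 0,"z": -2.5,"wx": 0,"wy": 0,"wz": 0},{"x": 0.4,"y": 0.6,"z": -2,"wx": 0,"wy": 0,"wz": 0},{"x": 0.9,"y": 1.2,"z": -1,"wx": 0,"wy": 0,"wz": 0},{"x": 1.2,"y": 1.8,"z": 0,"wx": 0,"wy": 0,"wz": 0},{"x": 1.4,"y": 2.1,"z": 0,"wx": 0,"wy": 0,"wz": 0},{"x": 1.6,"y": 2.4,"z": 0,"wx": 0,"wy": 0,"wz": 0},{"x": 1.6,"y": 2.4,"z": 0,"wx": 0,"wy": 0,"wz": 0},{"x": 1.4,"y": 2.2,"z": 0,"wx": 0,"wy": 0,"wz": 0},{"x": 1.2,"y": 1.8,"z": 0,"wx": 0,"wy": 0,"wz": 0},{"x": 0.8,"y": 1.2,"z": 0,"wx": 0,"wy": 0,"wz": 0},{"x": 0.4,"y": 0.6,"z": 0,"wx": 0,"wy": 0,"wz": 0},{"x": 0,"y": 0,"z": 0,"wx": 0,"wy": 0,"wz": 1},{"x": 0,"y": 0,"z": 0,"wx": 0,"wy": 0,"wz": 1.7},{"x": 0,"y": 0,"z": 0,"wx": 0,"wy": 0,"wz": 1.8},{"x": 0,"y": 0,"z": 0,"wx": 0,"wy": 0,"wz": 1.7},{"x": 0,"y": 0,"z": 0,"wx": 0,"wy": 0,"wz": 1},{"x": 0,"y": 0,"z": 0,"wx": 0,"wy": 0,"wz": 0}]'

```text
time: 34.55
tool_pos: [0.6569, -0.0055, 0.1898]
orientation: [2.375, 2.056, 0.0]
ft_force: [-0.9, 0.2, -1.3]
grip_width: 0.012
grasp_force: 107.6
```

Run:
```python
from h import *
o=st();go([.6572,-.0056,.068],81.8)
T=['rod_tip','rod','rod_handle','core_red_center','core_copper_center','core_green_center']
e=env.read_camera('side');mk('side',T)
f=env.read_camera('top');mk('top',T+['cradle'])
```

```text
t 34.55 tcp [ 0.6569 -0.0055  0.1898] rv [2.375 2.056 0.   ] F [-0.88  0.2  -1.26] w 0.012 g 107.6
shift cm (current tool) [-0.    0.03 12.18] norm 12.18 turn deg [ 0.   -0.   -0.04]
side rod_tip []
side rod [([0.6545, -0.0434, 0.1988], 0.46)]
side rod_handle [([0.6593, -0.005, 0.1981], 0.39), ([0.6439, 0.1354, 0.0012], 0.18)]
side core_red_center [([0.4939, -0.2258, -0.0023], 0.72), ([0.6399, -0.0896, 0.1982], 0.39)]
side core_copper_center [([0.3709, 0.1692, 0.0017], 0.56)]
side core_green_center [([0.6563, -0.0432, 0.1989], 0.6)]
top rod_tip [([0.4852, -0.301, -0.004], 0.33), ([0.3709, 0.1745, 0.0009], 0.17)]
top rod [([0.6444, 0.1408, 0.0002], 0.69), ([0.6534, -0.0438, 0.1975], 0.65)]
top rod_handle [([0.6568, -0.007, 0.1978], 0.61)]
top core_red_center [([0.6436, -0.0909, 0.1964], 0.59), ([0.639, -0.1157, 0.1983], 0.53)]
top core_copper_center [([0.6364, -0.1161, 0.1952], 0.48)]
top core_green_center [([0.6408, -0.1389, 0.1962], 0.75)]
top cradle [([0.6449, -0.1075, -0.0026], 0.91)]
```

Request:
jog_arm --plan '[{"x": 0,"y": 0.03,"z": 1,"wx": 0,"wy": 0,"wz": 0},{"x": 0,"y": 0,"z": 2,"wx": 0,"wy": 0,"wz": 0},{"x": 0,"y": 0,"z": 2,"wx": 0,"wy": 0,"wz": 0},{"x": 0,"y": 0,"z": 2,"wx": 0,"wy": 0,"wz": 0},{"x": 0,"y": 0,"z": 2,"wx": 0,"wy": 0,"wz": 0},{"x": 0,"y": 0,"z": 1.5,"wx": 0,"wy": 0,"wz": 0},{"x": 0,"y": 0,"z": 0.8,"wx": 0,"wy": 0,"wz": 0},{"x": 0,"y": 0,"z": 0.4,"wx": 0,"wy": 0,"wz": 0},{"x": 0,"y": 0,"z": 0.2,"wx": 0,"wy": 0,"wz": 0},{"x": 0,"y": 0,"z": 0,"wx": 0,"wy": 0,"wz": 0},{"x": 0,"y": 0,"z": 0,"wx": 0,"wy": 0,"wz": 0}]'

```text
time: 36.67
tool_pos: [0.6576, -0.0056, 0.0714]
orientation: [2.374, 2.056, 0.001]
ft_force: [-0.1, -0.1, -2.8]
grip_width: 0.0115
grasp_force: 107.6
```

Request:
jog_arm --plan '[{"x": 0,"y": 0,"z": 0.15,"wx": 0,"wy": 0,"wz": 0},{"x": 0,"y": 0,"z": 0,"wx": 0,"wy": 0,"wz": 0},{"x": 0,"y": 0,"z": 0,"wx": 0,"wy": 0,"wz": 0}]'

```text
time: 37.05
tool_pos: [0.6573, -0.0055, 0.0693]
orientation: [-2.375, -2.057, -0.0]
ft_force: [0.8, -0.8, -1.9]
grip_width: 0.0122
grasp_force: 107.6
```

Request:
jog_arm --plan '[{"x": 0,"y": 0,"z": 0.15,"wx": 0,"wy": 0,"wz": 0},{"x": 0,"y": 0,"z": 0.1,"wx": 0,"wy": 0,"wz": 0},{"x": 0,"y": 0,"z": 0,"wx": 0,"wy": 0,"wz": 0}]'

```text
time: 37.42
tool_pos: [0.6572, -0.0055, 0.0667]
orientation: [-2.375, -2.057, 0.0]
ft_force: [0.7, -0.6, -2.1]
grip_width: 0.012
grasp_force: 107.6
```

Request:
jog_arm --plan '[{"x": 0,"y": 0,"z": 0.1,"wx": 0,"wy": 0,"wz": 0},{"x": 0,"y": 0,"z": 0,"wx": 0,"wy": 0,"wz": 0},{"x": 0,"y": 0,"z": 0,"wx": 0,"wy": 0,"wz": 0}]'

```text
time: 37.8
tool_pos: [0.6574, -0.0055, 0.0663]
orientation: [2.375, 2.056, 0.0]
ft_force: [-2.3, 1.2, 2.8]
grip_width: 0.0121
grasp_force: 108.3
```

Request:
jog_arm --plan '[{"x": 0,"y": 0,"z": 0,"wx": 0,"wy": 0,"wz": 0},{"x": 0,"y": 0,"z": 0,"wx": 0,"wy": 0,"wz": 0},{"x": 0,"y": 0,"z": 0,"wx": 0,"wy": 0,"wz": 0},{"x": 0,"y": 0,"z": 0,"wx": 0,"wy": 0,"wz": 0},{"x": 0,"y": 0,"z": -1,"wx": 0,"wy": 0,"wz": 0},{"x": 0,"y": 0,"z": -3,"wx": 0,"wy": 0,"wz": 0},{"x": 0,"y": 0,"z": -5,"wx": 0,"wy": 0,"wz": 0},{"x": 0,"y": 0,"z": -4,"wx": 0,"wy": 0,"wz": 0},{"x": 0,"y": 0,"z": -1,"wx": 0,"wy": 0,"wz": 0},{"x": 0,"y": 0,"z": 0,"wx": 0,"wy": 0,"wz": 0}]' --claw -0.2

```text
time: 39.05
tool_pos: [0.6574, -0.0055, 0.2062]
orientation: [2.374, 2.056, 0.001]
ft_force: [0.2, 0.1, -0.8]
grip_width: 0.0517
grasp_force: 0.0
```

Run:
```python
from h import *
o=st()
T=['rod_tip','rod','rod_handle','core_red_center','core_copper_center','core_green_center','plug_center','rack']
e=env.read_camera('side');mk('side',T)
f=env.read_camera('top');mk('top',T)
```

```text
t 39.05 tcp [ 0.6574 -0.0055  0.2062] rv [2.374e+00 2.056e+00 1.000e-03] F [ 0.19  0.09 -0.82] w 0.0517 g 0.0
side rod_tip []
side rod [([0.6555, -0.0428, 0.0746], 0.45)]
side rod_handle [([0.658, -0.0054, 0.0772], 0.73)]
side core_red_center [([0.6407, -0.0905, 0.0738], 0.73)]
side core_copper_center [([0.6417, -0.1169, 0.0737], 0.58)]
side core_green_center [([0.6398, -0.138, 0.079], 0.46)]
side plug_center []
side rack [([0.4896, -0.2247, -0.0027], 0.65), ([0.3743, 0.1717, -0.0006], 0.31)]
top rod_tip [([0.629, -0.1842, 0.0721], 0.54)]
top rod [([0.6534, -0.0448, 0.0736], 0.49), ([0.6394, -0.1152, 0.0723], 0.35)]
top rod_handle [([0.6573, -0.006, 0.0754], 0.67)]
top core_red_center [([0.6411, -0.1358, 0.0731], 0.52), ([0.6428, -0.0892, 0.0705], 0.46)]
top core_copper_center [([0.5697, 0.212, 0.003], 0.67), ([0.6391, -0.1134, 0.0743], 0.5)]
top core_green_center [([0.6425, -0.1409, 0.0729], 0.43)]
top plug_center [([0.4919, -0.2213, -0.0026], 0.59), ([0.4876, -0.2791, 0.0153], 0.48)]
top rack [([0.4951, -0.2199, -0.0038], 0.76)]
```

```bash
python3 -c "
from cell import env
print(env.finish_job())"
```

```text
the job is handed in; nothing more can be done
None
```

I handed the job in after about 39 s of the 72 s. The last camera readings put the loaded rod in the cradle's forks with all three cores hanging between them, the plug in the tray, and the gripper clear above. The tip touched the stop at about 5 N. The hand-in call did not report whether the run passed.

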